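# Set out the desk pad for work

## Robot

A 6-joint arm with a two-finger parallel gripper is mounted at the origin on a cart in front of the work surface, level with it; the furniture and walls round the work are solid. World frame = base frame: x ahead of the robot, y to its left, z up, the work surface at z = 0. Lengths are in m, angles in rad, forces in N, time in s.
With the tool pointing down it reaches from about 0.375 to 0.9 m from the base axis. Payload 3.1 kg.
Tool frame: the origin (TCP) lies between the finger pads; the fingertips stand 17 mm ahead of it and the grasp point (between the pads) lies 2 mm behind it; z points along the fingers, y is the line along which they close (so a half turn about z gives the same grasp; the last joint's range is limited). The gripper opens to 87 mm and grips with 3 to 60 N. Pads are 19 mm wide; open, the fingers measure 117 mm over their backs; the gripper's body (75 mm by 190 mm) begins 51 mm behind the grasp point.
Start: joints at [-1.502, 0.527, 1.433, -0, 1.181, -0.178], TCP at [0.153, -0.606, 0.24] pointing down, gripper open.
Joint ranges: [-3.08, 3.08], [-0.75, 2.2], [0.22, 2.44], [-1.43, 4.57], [0, 2.65], [-2.85, 2.85]. Speed limits (rad/s): [2.79, 2.79, 3.14, 3.14, 3.14, 3.14].

## Interface

Orientations are given as a unit quaternion [w, x, y, z].
In Python, from station import manip gives the robot as it stands.
- The arm moves only by the tool apply_moves, never from a script. Its argument "increments" is a list of rows, each a list of 7 numbers: the shift along the tool's x, y, z in m, then the turn, a rotation vector about the tool's x, y, z in rad, then the finger opening in m, from 0 to 0.087. In form: [[tx, ty, tz, rx, ry, rz, gripper], ...]. A call has 1 to 12 rows; each row is the pose to reach, as a shift and turn from the pose commanded when the call began, along the tool's axes at that moment; what a row does not reach only later rows make up. A row lasts 1/12 s, in which the tool goes at most 41.7 mm and 7.16 degrees, less where a joint would pass 70% of its speed; a pose out of reach is approached as far as the arm can. A call with a gripper value outside its range is refused whole. The fingers move at their own pace and stop on an object; the grip force is fixed at half the most. Time passes only in rows, so rows that repeat a pose let the fingers close. It gives the time, the measured TCP pose, the force, the opening and the grip force at its end, in the units of the state.
- manip.read_state(): the state, without advancing time (a new reading comes with each control period).
- manip.get_image(name): name is "scene" or "top" or "wrist"; returns the picture (420x560x3 uint8, red, green, blue); there is no depth.
- manip.camera_params(name): a dict with "camera_matrix" (3x3 intrinsics, pixels), "k1" (the pictures are not rectified: a ray, as slopes to the right and down, at radius r is drawn at 1 + k1 r^2 times it, then the intrinsics apply), "cam_to_world" (4x4, takes a point from camera to world coordinates). Camera axes: x right, y down, z forward; pixel columns grow to the right and rows downward; lengths in m; the calibration is good to about 2 mm. A picture is of the moment at which its call begins: read the wrist's pose just before it. camera_params takes no time and is no camera call; for the wrist camera it gives the pose at the moment of the call.
- manip.hand_in(): hands the job in; it is judged then, once.
The state is a dict: "time": time; "joint_positions": joint angles; "joint_vel": joint speeds; "effort": joint torques, N m; "ee_pos": TCP position; "ee_rot": TCP orientation; "wrist_force": force on the tool from outside, world axes, zero at the start; "wrist_torque": the same for the moment, N m; "width": opening from 0.0 (shut) to 1.0 (fully open); "grip_force": force on a finger pad.
Only numpy, scipy, OpenCV 4.12 (cv2) and the standard library are available. Lean on these libraries where they do the work, as an engineer would, in place of code of your own. Each camera call takes 0.05 s, during which the arm holds its last target. There are 200 camera calls.

## Task

Set out the cork desk pad: stand the mint tin in its middle, midway between the clip tin and the calculator that lie on it, with the eraser from just left of the pad lying flat and centred on its lid. Stand the glue stick upright behind the calculator, 3 cm beyond the middle of its display end, and lay the USB stick flat in front of the clip tin (on your side), parallel to its long near side, centred on it and 3 cm from it, both square to the calculator or tin however it is turned. Leave the clip tin, the calculator, the mouse and the tape roll where they are.

Things in the scene. Friction and masses are not known exactly. Their poses are not given: they have to be found in the camera images.
- desk_pad: Cork desk pad lying on the desk, fixed, 300 (x) x 360 (y) x 3 mm thick, so its top is at z = 0.003. Origin at the centre of its underside; x points away from the robot, y to the left; turned up to 9 degrees. Its centre is the midpoint between clip tin and calculator to within 4 mm.
- clip_tin: Flat rectangular hinged tin, green-grey, closed, lying on the pad, 63 (x) x 96 (y) x 26 mm high, 70 g, loose but to be left alone. Left or right on the pad by chance, about 120 mm from the pad's centre. Origin at the centre of its underside; axes along its sides: x away from the robot (its near long side is at x = -31.5 mm), y along its long sides.
- calculator: Light grey pocket calculator lying on the pad on the other side, 120 (x) x 74 (y) x 9 mm high (12 mm with keys and display), 95 g, loose but to be left alone (another calculator, at the far left end of the desk, has no part in this). Origin at the centre of its underside; x along its length, away from the robot, towards the display end, which is at x = +60 mm; y to the left.
- mint_tin: Round screw-lid tin, white lid and red band, 68 mm across, 43 mm high with a flat top, about 110 g, standing. Origin at the centre of its underside, z up. Starts on the bare desk to the left of the pad, in one of four places, as do the next three.
- eraser: Block eraser, white with a blue card sleeve, lying flat, 18 (x) x 52 (y) x 11.5 mm high, about 20 g; the one close to the pad (another, at the left end of the desk beyond the notebook, has no part in this). Origin at the centre of its underside, z up; x across its width, y along its length.
- glue_stick: Glue stick standing upright, dark teal and white cylinder, 25 mm across, 96 mm high, 36 g. Origin at the centre of its underside, z up.
- usb_stick: USB stick lying flat, black case 17 wide (x) x 34 long (y) x 8.5 mm high with a 13 mm metal plug at its -y end (47 mm in all), about 14 g. Origin under the middle of its whole length, z up; y runs along it, and the black case reaches from y = -10 to +23 mm.
- mouse: White computer mouse, wireless, lying on the desk beyond the pad on the left, about 105 x 58 x 36 mm, loose; a bystander, to be left alone. Origin at the centre of its underside.
- tape_roll: Roll of beige adhesive tape lying flat on the desk beyond the far edge of the pad, 104 mm across, 25 mm high, loose; a bystander, to be left alone. Origin at the centre of its underside.

How it is judged:
By the outcome, as a careful person would: the job done as asked, in the order asked, and still so for the second after the job is handed in, with the robot touching nothing.
It also fails if it takes over 102 s, if anything falls off the work surface, if the arm or the gripper's body presses on something with over 40 N, if the wrist force passes 120 N, or if a joint passes its speed limit or range.

## Working session

There is one attempt and no reset: what is moved stays moved. The work goes in short steps, Python scripts to look and compute and a tool call to move; the robot and the scene stay as the last step left them, time stands still between calls to the robot, and variables do not carry over. Pictures are saved under pics/ and viewed, at most 14 in all, crops included, and the job is handed in when it is done.

Besides the shell and the picture viewer there is one more tool, called after "Call:" as a command line: name --pt "numbers of a row" for each row, then --argument value for the rest. apply_moves: Moves the arm, as the interface text tells. Its arguments: {"type":"object","properties":{"increments":{"type":"array","items":{"type":"array","items":{"type":"number"}}}},"required":["increments"]}

```bash
mkdir -p pics; ls; python3 - <<'E'
from station import manip
import cv2,numpy as np
s=manip.read_state();print(s['time'],s['ee_pos'],s['ee_rot'],s['width'])
for n in("top","scene"):
    im=manip.get_image(n);cv2.imwrite(f"pics/{n}0.png",im[:,:,::-1])
    p=manip.camera_params(n);print(n,np.round(p['camera_matrix'],1).tolist(),p['k1'],np.round(p['cam_to_world'],4).tolist())
E
```

```text
pics
0.0 [ 0.15328235 -0.60519034  0.23856424] [-1.10223878e-03  9.92331780e-01  1.23597824e-01  4.77556910e-05] 1.0017093576667495
top [[425.9, 0.0, 280.0], [0.0, 425.9, 223.7], [0.0, 0.0, 1.0]] -0.04904723797388167 [[0.0487, -0.974, 0.2214, 0.4183], [-0.9988, -0.0478, 0.0094, 0.1163], [0.0014, -0.2216, -0.9751, 0.9596], [0.0, 0.0, 0.0, 1.0]]
scene [[502.3, 0.0, 277.3], [0.0, 502.3, 205.8], [0.0, 0.0, 1.0]] 0.04031243240254321 [[-0.7932, -0.4476, 0.4128, 0.172], [-0.6086, 0.6041, -0.5144, 0.6475], [-0.0191, -0.6593, -0.7516, 0.8288], [0.0, 0.0, 0.0, 1.0]]
```

View pics/top0.png

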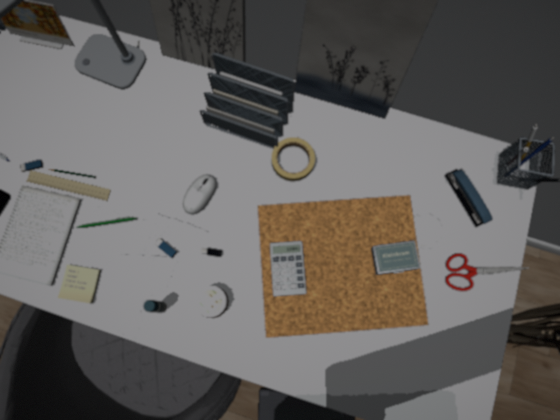

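View pics/scene0.png

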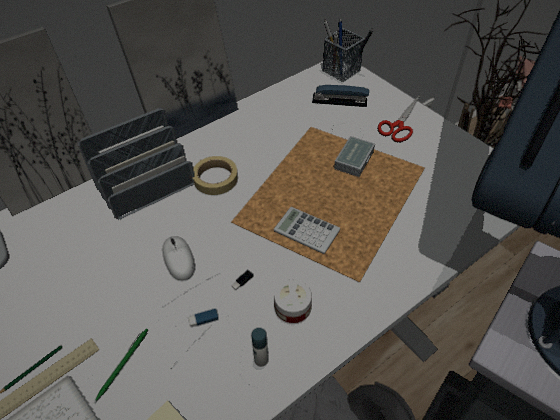

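The top view shows the pad at (342,265), calculator (288,268), clip tin (396,257), mint tin (212,300), glue stick (153,306), near eraser (168,247) and USB stick (213,252). Next I'll turn these into positions.

```bash
cat > h.py <<'E'
import cv2,numpy as np
from station import manip
from scipy.spatial.transform import Rotation as R
def snap(n,f=None):
    p=manip.camera_params(n);im=manip.get_image(n)[:,:,::-1].copy()
    if f:cv2.imwrite(f"pics/{f}.png",im)
    return im,p
def world(p,px,z):
    K=np.array(p['camera_matrix']);T=np.array(p['cam_to_world']);px=np.atleast_2d(np.float64(px))
    d=(px-K[:2,2])/K[0,0];u=d.copy()
    for _ in range(20):u=d/(1+p['k1']*(u**2).sum(1,keepdims=True))
    r=np.c_[u,np.ones(len(u))]@T[:3,:3].T
    return (T[:3,3]+r*((z-T[2,3])/r[:,2:]))[:,:2]
def rect(p,m,z):
    "largest contour of mask -> world centre, sizes (long, short) mm, long-side angle deg"
    c=max(cv2.findContours(m,cv2.RETR_EXTERNAL,cv2.CHAIN_APPROX_NONE)[0],key=cv2.contourArea)[:,0]
    w=world(p,c,z)
    (a,b),(s,t),g=cv2.minAreaRect(np.float32(w*1000))
    if s<t:s,t,g=t,s,g+90
    return np.round([a,b,s,t,(g+90)%180-90],1)
def q2yaw(q):
    x=R.from_quat([q[1],q[2],q[3],q[0]]).apply([0,1,0]);return np.degrees(np.arctan2(x[1],x[0]))
def st():
    s=manip.read_state();print('t',round(s['time'],2),'pos',np.round(s['ee_pos'],4),'yaw_y',round(q2yaw(s['ee_rot']),2),'z',np.round(R.from_quat(np.roll(s['ee_rot'],-1)).apply([0,0,1]),3),'w',round(s['width'],3),'j',np.round(s['joint_positions'],2));return s
E
python3 - <<'E'
from h import *
s=st()
im=cv2.imread('pics/top0.png');p=manip.camera_params('top')
hsv=cv2.cvtColor(im,cv2.COLOR_BGR2HSV)
for n,px,z in [('calc',(288,268),.012),('clip',(396,257),.029),('pad',(342,265),.003),('mint',(212,300),.043),('glue',(150,306),.096),('eraser',(168,247),.0115),('usb',(214,252),.0085),('mouse',(200,194),.03),('tape',(294,158),.025)]:
    print(n,np.round(world(p,px,z)*1000)[0],hsv[px[1],px[0]])
m=cv2.inRange(hsv,(5,90,30),(25,255,255));m[:185]=0;m=cv2.morphologyEx(m,cv2.MORPH_CLOSE,np.ones((3,3)));print('pad',rect(p,m,.003))
pad=m
c=max(cv2.findContours(m,0,1)[0],key=cv2.contourArea)
hole=cv2.drawContours(np.zeros_like(m),[c],-1,255,-1)&~cv2.inRange(hsv,(5,80,30),(25,255,255))
hole=cv2.morphologyEx(hole,cv2.MORPH_OPEN,np.ones((3,3)))
L=hole.copy();L[:,342:]=0;print('calc',rect(p,L,.012))
L=hole.copy();L[:,:342]=0;print('clip',rect(p,L,.026))
v=cv2.imread('pics/top0.png')[140:340,125:450];cv2.imwrite('pics/topz.png',cv2.resize(v,None,fx=2.4,fy=2.4,interpolation=2)*1)
sc=cv2.imread('pics/scene0.png');x,_=snap('wrist','w0')
E
```

```text
t 0.1 pos [ 0.1533 -0.6053  0.2387] yaw_y -75.8 z [-0.     0.002 -1.   ] w 0.997 j [-1.5   0.53  1.43 -0.    1.18 -0.18]
calc [533. 103.] [100   6 138]
clip [ 567. -135.] [90 33 94]
pad [547. -19.] [ 16 137 128]
mint [453. 261.] [135   4 145]
glue [433. 377.] [98 90 68]
eraser [567. 376.] [102 145  72]
usb [561. 271.] [108 106  12]
mouse [690. 311.] [135   3 146]
tape [789. 100.] [135   3 146]
pad [550.6 -15.4 356.3 296.7 -83.1]
calc [533.8 104.2 121.4  75.6   7. ]Traceback (most recent call last):
  File "<stdin>", line 13, in <module>
  File "h.py", line 16, in rect
    c=max(cv2.findContours(m,cv2.RETR_EXTERNAL,cv2.CHAIN_APPROX_NONE)[0],key=cv2.contourArea)[:,0]
      ~~~^^^^^^^^^^^^^^^^^^^^^^^^^^^^^^^^^^^^^^^^^^^^^^^^^^^^^^^^^^^^^^^^^^^^^^^^^^^^^^^^^^^^
ValueError: max() iterable argument is empty
```

```bash
cat >> h.py <<'E'
def to(x,y,z,yaw=None):
    "increment in tool axes to TCP target (m), yaw of tool y (deg, mod 180)"
    s=st();Rm=R.from_quat(np.roll(s['ee_rot'],-1));p=np.array(s['ee_pos'])
    c=q2yaw(s['ee_rot']);d=0 if yaw is None else (yaw-c+90)%180-90
    t=R.from_matrix(np.c_[[-np.sin(np.radians(c+d)),np.cos(np.radians(c+d)),0],[0,0,0],[0,0,-1.]]) if 0 else None
    a=np.radians(c+d);Y=np.array([np.cos(a),np.sin(a),0]);Z=np.array([0,0,-1.]);T=R.from_matrix(np.c_[np.cross(Y,Z),Y,Z])
    print('inc',np.round(Rm.inv().apply(np.array([x,y,z])-p),4),np.round((Rm.inv()*T).as_rotvec(),4),'rows',round(np.linalg.norm(np.array([x,y,z])-p)/.0417,1),round(abs(d)/7.16,1))
E
python3 - <<'E'
from h import *
s=st();T=np.array(manip.camera_params('wrist')['cam_to_world']);Rm=R.from_quat(np.roll(s['ee_rot'],-1))
print(np.round(Rm.inv().apply(T[:3,3]-s['ee_pos']),4),np.round(Rm.inv().as_matrix()@T[:3,:3],3).tolist(),np.array(manip.camera_params('wrist')['camera_matrix']).tolist())
to(.47,-.0,.33,-90)
im=cv2.imread('pics/top0.png');p=manip.camera_params('top')
hsv=cv2.cvtColor(im,cv2.COLOR_BGR2HSV)
# clip: bluish-grey on pad
L=cv2.inRange(hsv,(60,10,20),(125,90,255));L[:,:360]=0;L[:,432:]=0;L[:225]=0;L[300:]=0
L=cv2.morphologyEx(L,cv2.MORPH_CLOSE,np.ones((5,5)));print('clip',rect(p,L,.026))
E
```

```text
t 0.1 pos [ 0.1533 -0.6053  0.2387] yaw_y -75.8 z [-0.     0.002 -1.   ] w 0.997 j [-1.5   0.53  1.43 -0.    1.18 -0.18]
[ 0.0717  0.0006 -0.1452] [[0.001, -0.965, -0.263], [1.0, 0.001, 0.001], [-0.001, -0.263, 0.965]] [[313.1824961851419, 0.0, 280.21886189519654], [0.0, 313.1824961851419, 212.23380639069242], [0.0, 0.0, 1.0]]
t 0.1 pos [ 0.1533 -0.6053  0.2387] yaw_y -75.8 z [-0.     0.002 -1.   ] w 0.997 j [-1.5   0.53  1.43 -0.    1.18 -0.18]
inc [ 0.4555 -0.5093 -0.0902] [-2.000e-03 -1.000e-04  2.478e-01] rows 16.5 2.0
clip [ 566.4 -134.    95.    60.5  -79.1]
```

```bash
python3 -c "
from h import *
to(.58,.0,.22,-90)"
```

```text
t 0.1 pos [ 0.1533 -0.6053  0.2387] yaw_y -75.8 z [-0.     0.002 -1.   ] w 0.997 j [-1.5   0.53  1.43 -0.    1.18 -0.18]
inc [ 0.5621 -0.4821  0.0198] [-2.000e-03 -1.000e-04  2.478e-01] rows 17.8 2.0
```

Call:
apply_moves --pt "0.281 -0.241 0.01 0 0 0 0.087" --pt "0.281 -0.241 0.01 0 0 0 0.087" --pt "0.281 -0.241 0.01 0 0 0 0.087" --pt "0.281 -0.241 0.01 0 0 0 0.087" --pt "0.281 -0.241 0.01 0 0 0 0.087" --pt "0.281 -0.241 0.01 0 0 0 0.087" --pt "0.281 -0.241 0.01 0 0 0 0.087" --pt "0.281 -0.241 0.01 0 0 0 0.087" --pt "0.281 -0.241 0.01 0 0 0 0.087" --pt "0.281 -0.241 0.01 0 0 0 0.087"

```text
time: 0.93
ee_pos: [0.3683, -0.2967, 0.2289]
ee_rot: [-0.003, 0.992, 0.127, -0.0]
wrist_force: [-0.3, 0.2, -0.4]
width: 0.996
grip_force: 0.0
```

Call:
apply_moves --pt "0.281 -0.241 0.01 0 0 0.248 0.087" --pt "0.281 -0.241 0.01 0 0 0.248 0.087" --pt "0.281 -0.241 0.01 0 0 0.248 0.087" --pt "0.281 -0.241 0.01 0 0 0.248 0.087" --pt "0.281 -0.241 0.01 0 0 0.248 0.087" --pt "0.281 -0.241 0.01 0 0 0.248 0.087" --pt "0.281 -0.241 0.01 0 0 0.248 0.087" --pt "0.281 -0.241 0.01 0 0 0.248 0.087" --pt "0.281 -0.241 0.01 0 0 0.248 0.087" --pt "0.281 -0.241 0.01 0 0 0.248 0.087" --pt "0.281 -0.241 0.01 0 0 0.248 0.087" --pt "0.281 -0.241 0.01 0 0 0.248 0.087"

```text
time: 1.93
ee_pos: [0.5792, -0.0011, 0.219]
ee_rot: [0.0, 1.0, 0.001, -0.001]
wrist_force: [0.2, 0.0, -0.3]
width: 1.002
grip_force: 0.0
```

```bash
python3 -c "
from h import *
st()
im,p=snap('wrist','wp')
import json;json.dump({k:np.array(v).tolist() for k,v in p.items()},open('wp.json','w'))
to(.54,.27,.22,-90)"
```

```text
t 1.93 pos [ 0.5792 -0.0011  0.219 ] yaw_y -89.94 z [-0.002 -0.001 -1.   ] w 1.002 j [-0.19  0.49  1.57 -0.    1.08  1.38]
t 1.98 pos [ 0.5789 -0.0018  0.2191] yaw_y -90.04 z [-0.002 -0.    -1.   ] w 0.999 j [-0.2   0.49  1.57 -0.    1.08  1.38]
inc [-0.0391 -0.2717 -0.001 ] [ 0.0004  0.002  -0.0006] rows 6.6 0.0
```

View pics/wp.png

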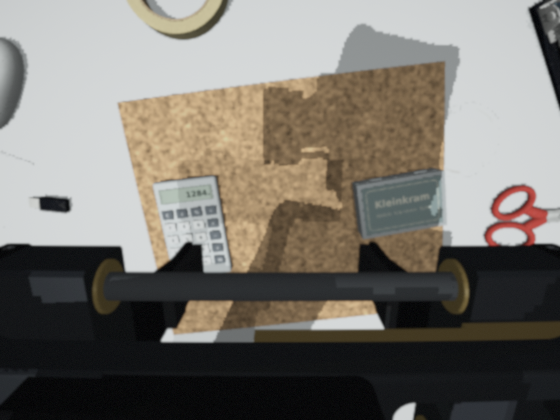

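The wrist view shows the display end of the calculator (190,215) and the clip tin (400,203), but the gripper hides rows below 245. I'll back off and look again.

Call:
apply_moves --pt "-0.084 0.012 0 0 0 0 0.087" --pt "-0.084 0.012 0 0 0 0 0.087" --pt "-0.084 0.012 0 0 0 0 0.087" --pt "-0.084 0.012 0 0 0 0 0.087"

```text
time: 2.32
ee_pos: [0.4911, -0.0139, 0.219]
ee_rot: [-0.0, 1.0, -0.002, -0.003]
wrist_force: [1.8, -0.8, -0.5]
width: 0.998
grip_force: 0.0
```

```bash
cat >> h.py <<'E'
import json
def snapj(f):
    im,p=snap('wrist',f);json.dump({k:np.array(v).tolist() for k,v in p.items()},open(f+'.json','w'));return im,p
def load(f):return cv2.imread(f'pics/{f}.png'),json.load(open(f+'.json'))
E
python3 -c "
from h import *
st();snapj('w1')
to(.43,.28,.22,-90)"
```

```text
t 2.32 pos [ 0.4911 -0.0139  0.219 ] yaw_y -90.23 z [-0.005  0.001 -1.   ] w 0.998 j [-0.26  0.38  1.78 -0.    0.99  1.32]
t 2.37 pos [ 0.4944 -0.0143  0.2199] yaw_y -90.2 z [-0. -0. -1.] w 1.001 j [-0.26  0.38  1.78 -0.    0.99  1.32]
inc [-6.550e-02 -2.941e-01 -2.000e-04] [ 0.0002  0.0003 -0.0036] rows 7.2 0.0
```

Call:
apply_moves --pt "-0.065 -0.293 0 0 0 0 0.087" --pt "-0.065 -0.293 0 0 0 0 0.087" --pt "-0.065 -0.293 0 0 0 0 0.087" --pt "-0.065 -0.293 0 0 0 0 0.087" --pt "-0.065 -0.293 0 0 0 0 0.087" --pt "-0.065 -0.293 0 0 0 0 0.087" --pt "-0.065 -0.293 0 0 0 0 0.087" --pt "-0.065 -0.293 0 0 0 0 0.087" --pt "-0.065 -0.293 0 0 0 0 0.087" --pt "-0.065 -0.293 0 0 0 0 0.087"

```text
time: 3.2
ee_pos: [0.4322, 0.2801, 0.2197]
ee_rot: [0.0, 1.0, 0.0, 0.001]
wrist_force: [0.1, -0.2, 0.1]
width: 0.999
grip_force: 0.0
```

```bash
python3 -c "
from h import *
st();snapj('w2')
cv2.imwrite('pics/both.png',np.hstack([cv2.imread('pics/w1.png')[:300,90:500],cv2.imread('pics/w2.png')[:300,130:520]]))
"
```

```text
t 3.2 pos [0.4322 0.2801 0.2197] yaw_y -89.96 z [ 0.001 -0.    -1.   ] w 0.999 j [ 0.36  0.41  1.73 -0.    1.    1.93]
```

View pics/both.png

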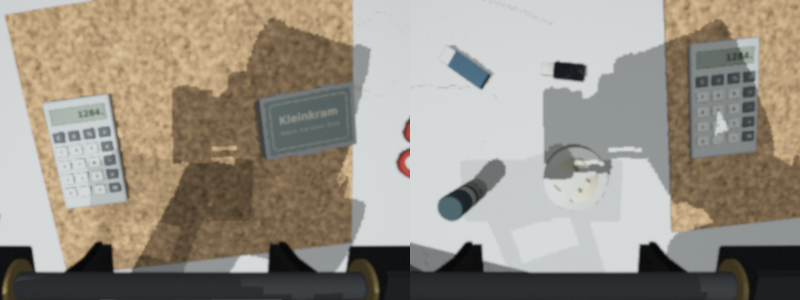

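```bash
python3 - <<'E'
from h import *
im,p=load('w1');h=cv2.cvtColor(im,cv2.COLOR_BGR2HSV)
non=cv2.inRange(h,(0,0,0),(255,75,255))|cv2.inRange(h,(40,0,0),(150,255,255))
def part(m,x0,x1,y0,y1):
    o=np.zeros_like(m);o[y0:y1,x0:x1]=m[y0:y1,x0:x1];return cv2.morphologyEx(o,cv2.MORPH_OPEN,np.ones((3,3)))
mc=part(non,118,230,85,225);print('calc',rect(p,mc,.012))
g=cv2.inRange(h,(60,25,0),(130,120,255));mk=cv2.morphologyEx(part(g,335,450,75,170),cv2.MORPH_CLOSE,np.ones((7,7)));print('clip',rect(p,mk,.029))
im2,p2=load('w2');h=cv2.cvtColor(im2,cv2.COLOR_BGR2HSV)
b=cv2.inRange(h,(90,80,0),(125,255,255));print('sleeve',rect(p2,part(b,150,230,30,100),.0115))
k=cv2.inRange(h,(0,0,0),(255,255,50));mu=part(k,260,320,50,95);print('usbcase',rect(p2,mu,.0085))
t=cv2.inRange(h,(80,70,0),(105,255,255));mt=part(t,150,220,160,230)
v=im2.copy();v[b>0]=v[b>0]
a=cv2.resize(im2[30:230,150:340],None,fx=2.8,fy=2.8,interpolation=2)
c=cv2.resize(np.dstack([mc|mk]*3)[75:225,110:450],(210,100));e=cv2.resize(im[75:175,330:450],None,fx=1.9,fy=1.9,interpolation=2)
o=np.zeros((560,780,3),np.uint8);o[:,:a.shape[1]]=a;o[:e.shape[0],540:540+e.shape[1]]=e;o[300:400,540:750]=c
cv2.imwrite('pics/z.png',o)
E
```

```text
calc [533.5 102.3 122.4  79.    7.1]
clip [ 567.7 -137.5   85.9   53.4  -79.4]
sleeve [562.8 375.5  39.6  16.2  55.1]
usbcase [561.9 270.4  29.9  14.1  84.8]
```

View pics/z.png

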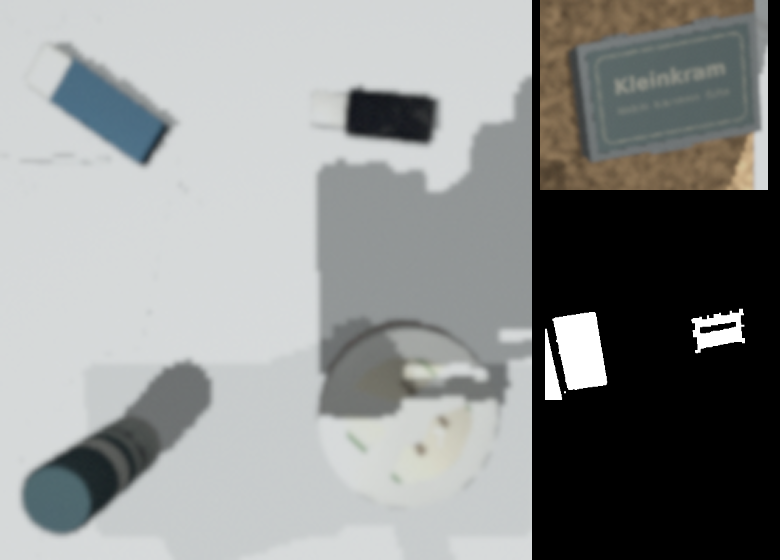

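```bash
python3 - <<'E'
from h import *
_,p1=load('w1');_,p2=load('w2')
f=lambda q:np.array(q)/2.8+[150,30]
def r(w):return np.round(w*1000,1).tolist()
c=world(p1,(np.array([(583,46),(755,16),(762,130),(592,159)])-[540,0])/1.9+[330,75],.029)
print('clip',r(c),r(c.mean(0)),[round(np.linalg.norm(c[i]-c[i-1])*1000) for i in range(4)],[np.degrees(np.arctan2(*(a-b)[::-1])) for a,b in((c[0],c[3]),(c[1],c[2]),(c[0],c[1]),(c[3],c[2]))])
e=world(p2,f([(91,100.6),(37,65.5),(26,85),(143,161),(48,46),(165,125)]),.0115);print('eraser',r(e),np.degrees(np.arctan2(*(e[2]-e[3])[::-1])),np.degrees(np.arctan2(*(e[4]-e[5])[::-1])))
u=world(p2,f([(372,114),(350,90),(437,97),(347,135),(430,142)]),.0085);print('usb',r(u),np.degrees(np.arctan2(*(u[1]-u[2])[::-1])),np.degrees(np.arctan2(*(u[3]-u[4])[::-1])))
print('mint',r(world(p2,f([(409,415)]),.043)),'glue',r(world(p2,f([(57.5,499)]),.096)))
E
```

```text
clip [[589.3, -88.3], [604.9, -179.3], [545.5, -190.7], [529.4, -96.6]] [567.3, -138.7] [61, 92, 61, 95] [np.float64(7.912223935422292), np.float64(10.909296376325353), np.float64(99.74873897115003), np.float64(99.7117794838448)]
eraser [[566.7, 381.7], [579.0, 401.0], [572.3, 405.7], [545.2, 363.4], [585.6, 396.4], [558.0, 354.4]] 57.368855911049515 56.621865641165954
usb [[562.2, 276.6], [570.6, 284.9], [568.2, 252.2], [554.7, 286.0], [552.3, 254.5]] 85.86003165926077 85.5948326085684
mint [[453.1, 262.8]] glue [[434.5, 376.9]]
```

Call:
apply_moves --pt "0.021 0.017 0.09 0 0 -0.995 0.087" --pt "0.021 0.017 0.09 0 0 -0.995 0.087" --pt "0.021 0.017 0.09 0 0 -0.995 0.087" --pt "0.021 0.017 0.09 0 0 -0.995 0.087" --pt "0.021 0.017 0.09 0 0 -0.995 0.087" --pt "0.021 0.017 0.09 0 0 -0.995 0.087" --pt "0.021 0.017 0.09 0 0 -0.995 0.087" --pt "0.021 0.017 0.12 0 0 -0.995 0.087" --pt "0.021 0.017 0.145 0 0 -0.995 0.087" --pt "0.021 0.017 0.145 0 0 -0.995 0.087"

```text
time: 4.08
ee_pos: [0.4507, 0.2601, 0.0713]
ee_rot: [-0.001, 0.88, 0.475, -0.004]
wrist_force: [-0.3, -0.3, -0.6]
width: 0.996
grip_force: 0.0
```

```bash
python3 -c "
from h import *
to(.453,.2628,.024,-33)"
```

```text
t 4.08 pos [0.4507 0.2601 0.0713] yaw_y -33.22 z [-0.007 -0.003 -1.   ] w 0.996 j [ 0.31  0.66  1.82 -0.    0.67  0.89]
inc [0.0038 0.0007 0.0473] [-0.0045  0.0062 -0.0038] rows 1.1 0.0
```

Call:
apply_moves --pt "0.001 0 0.03 0 0 0 0.087" --pt "0.001 0 0.05 0 0 0 0.087" --pt "0.001 0 0.05 0 0 0 0.087" --pt "0.001 0 0.05 0 0 0 0.06" --pt "0.001 0 0.05 0 0 0 0.05" --pt "0.001 0 0.05 0 0 0 0.05" --pt "0.001 0 0.05 0 0 0 0.05" --pt "0.001 0 0.05 0 0 0 0.05" --pt "0.001 0 0.05 0 0 0 0.05"

```text
time: 4.83
ee_pos: [0.4534, 0.2643, 0.026]
ee_rot: [0.0, 0.879, 0.477, 0.001]
wrist_force: [-0.0, -1.0, 6.9]
width: 0.774
grip_force: 30.0
```

```bash
python3 -c "
from h import *
to(.5503,-.0167,.12,-33);to(.5503,-.0167,.028,-33)"
```

```text
t 4.83 pos [0.4534 0.2643 0.026 ] yaw_y -32.99 z [ 0.003  0.001 -1.   ] w 0.774 j [ 0.31  0.75  1.83 -0.    0.56  0.89]
inc [-0.1828  0.2344 -0.0939] [ 0.0018 -0.0018  0.0001] rows 7.5 0.0
t 4.83 pos [0.4534 0.2643 0.026 ] yaw_y -32.99 z [ 0.003  0.001 -1.   ] w 0.774 j [ 0.31  0.75  1.83 -0.    0.56  0.89]
inc [-0.1829  0.2342 -0.0019] [ 0.0018 -0.0018  0.0001] rows 7.1 0.0
```

Call:
apply_moves --pt "0 0 -0.04 0 0 0 0.05" --pt "-0.02 0.025 -0.05 0 0 0 0.05" --pt "-0.183 0.234 -0.05 0 0 0 0.05" --pt "-0.183 0.234 -0.05 0 0 0 0.05" --pt "-0.183 0.234 -0.05 0 0 0 0.05" --pt "-0.183 0.234 -0.05 0 0 0 0.05" --pt "-0.183 0.234 -0.05 0 0 0 0.05" --pt "-0.183 0.234 -0.05 0 0 0 0.05" --pt "-0.183 0.234 -0.05 0 0 0 0.05" --pt "-0.183 0.234 -0.05 0 0 0 0.05" --pt "-0.183 0.234 -0.05 0 0 0 0.05" --pt "-0.183 0.234 -0.05 0 0 0 0.05"

```text
time: 5.83
ee_pos: [0.5478, -0.0156, 0.0745]
ee_rot: [-0.001, 0.879, 0.477, -0.001]
wrist_force: [-0.6, -0.2, -1.4]
width: 0.777
grip_force: 30.0
```

```bash
python3 -c "
from h import *
to(.5503,-.0167,.029,-33)"
```

```text
t 5.83 pos [ 0.5478 -0.0156  0.0745] yaw_y -32.97 z [-0.002  0.001 -1.   ] w 0.777 j [-0.23  0.67  1.75  0.    0.72  0.34]
inc [0.0004 0.0028 0.0455] [-0.0021  0.0004  0.0005] rows 1.1 0.0
```

Call:
apply_moves --pt "0 0.002 0.025 0 0 0 0.05" --pt "0 0.002 0.038 0 0 0 0.05" --pt "0 0.002 0.045 0 0 0 0.05" --pt "0 0.002 0.046 0 0 0 0.05" --pt "0 0.002 0.046 0 0 0 0.05" --pt "0 0.002 0.046 0 0 0 0.087" --pt "0 0.002 0.046 0 0 0 0.087" --pt "0 0.002 0.046 0 0 0 0.087" --pt "0 0.002 0.046 0 0 0 0.087" --pt "0 0.002 0.02 0 0 0 0.087" --pt "0 0.002 -0.02 0 0 0 0.087" --pt "0 0.002 -0.04 0 0 0 0.087"

```text
time: 6.83
ee_pos: [0.5519, -0.0182, 0.1172]
ee_rot: [0.001, 0.879, 0.477, 0.001]
wrist_force: [-0.2, 0.5, 0.2]
width: 1.001
grip_force: 0.0
```

```bash
python3 -c "
from h import *
to(.43,-.04,.24,-90)"
```

```text
t 6.83 pos [ 0.5519 -0.0182  0.1172] yaw_y -33.01 z [ 0.003 -0.001 -1.   ] w 1.001 j [-0.24  0.6   1.72  0.    0.81  0.34]
inc [-0.0846 -0.09   -0.1231] [ 0.0022 -0.0025  0.9947] rows 4.2 8.0
```

Call:
apply_moves --pt "-0.085 -0.09 -0.123 0 0 0.995 0.087" --pt "-0.085 -0.09 -0.123 0 0 0.995 0.087" --pt "-0.085 -0.09 -0.123 0 0 0.995 0.087" --pt "-0.085 -0.09 -0.123 0 0 0.995 0.087" --pt "-0.085 -0.09 -0.123 0 0 0.995 0.087" --pt "-0.085 -0.09 -0.123 0 0 0.995 0.087" --pt "-0.085 -0.09 -0.123 0 0 0.995 0.087" --pt "-0.085 -0.09 -0.123 0 0 0.995 0.087" --pt "-0.085 -0.09 -0.123 0 0 0.995 0.087" --pt "-0.085 -0.09 -0.123 0 0 0.995 0.087" --pt "-0.085 -0.09 -0.123 0 0 0.995 0.087" --pt "-0.085 -0.09 -0.123 0 0 0.995 0.087"

```text
time: 7.83
ee_pos: [0.4289, -0.0401, 0.2375]
ee_rot: [-0.0, 1.0, 0.001, -0.0]
wrist_force: [-0.2, 0.0, 0.3]
width: 1.001
grip_force: 0.0
```

```bash
python3 -c "
from h import *
st();im,p=snapj('w3');t,_=snap('top','top3')
cv2.imwrite('pics/z3.png',cv2.resize(im[:260,130:490],None,fx=2.2,fy=2.2,interpolation=2))"
```

```text
t 7.83 pos [ 0.4289 -0.0401  0.2375] yaw_y -89.91 z [-0.  0. -1.] w 1.001 j [-0.35  0.27  1.9  -0.    0.97  1.22]
```

View pics/z3.png

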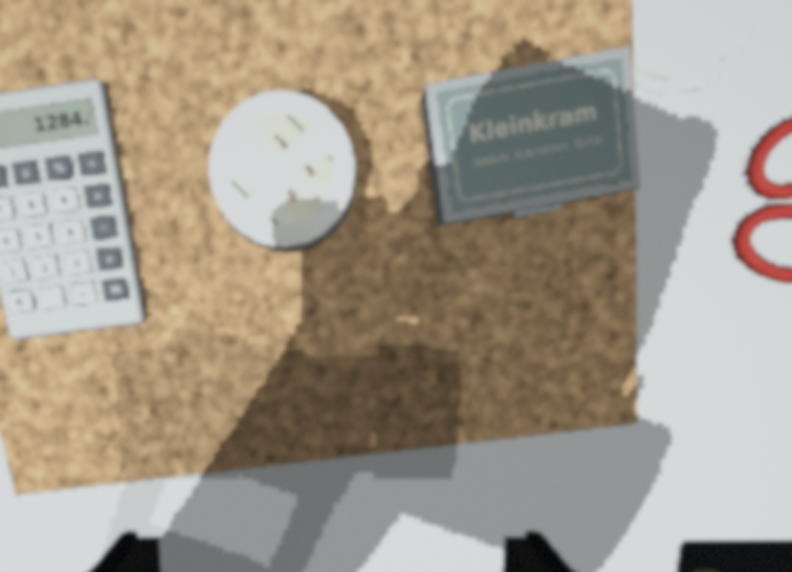

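```bash
python3 - <<'E'
from h import *
_,p=load('w3');f=lambda q:np.array(q)/2.2+[130,0]
r=lambda w:np.round(w*1000,1).tolist()
print('lid',r(world(p,f([(282.5,164),(209,164),(356,164),(282.5,90)]),.046)))
c=world(p,f([(630,47),(636,187),(443,222),(437,85)]),.029);print('clip',r(c),r(c.mean(0)))
d=world(p,f([(103,82),(144,320),(12,338)]),.012);print('calc',r(d))
t=cv2.imread('pics/top3.png');pt=manip.camera_params('top');h=cv2.cvtColor(t,cv2.COLOR_BGR2HSV)
m=cv2.inRange(h,(0,0,60),(255,75,255));m[:230]=0;m[315:]=0;m[:,315:]=0;m[:,267:269]=0;m[:,:268]=0;print('calc',rect(pt,m,.012))
cv2.imwrite('pics/t3.png',cv2.resize(t[190:345,250:440],None,fx=4,fy=3.8,interpolation=2))
E
```

```text
lid [[551.8, -18.8], [551.8, 14.6], [551.8, -52.2], [582.6, -19.2]]
clip [[606.5, -179.4], [545.2, -188.6], [528.2, -95.5], [589.2, -90.3]] [567.2, -138.4]
calc [[594.9, 70.8], [480.1, 57.8], [470.8, 129.4]]
calc [533.8 104.2 121.2  75.5   6.8]
```

View pics/t3.png

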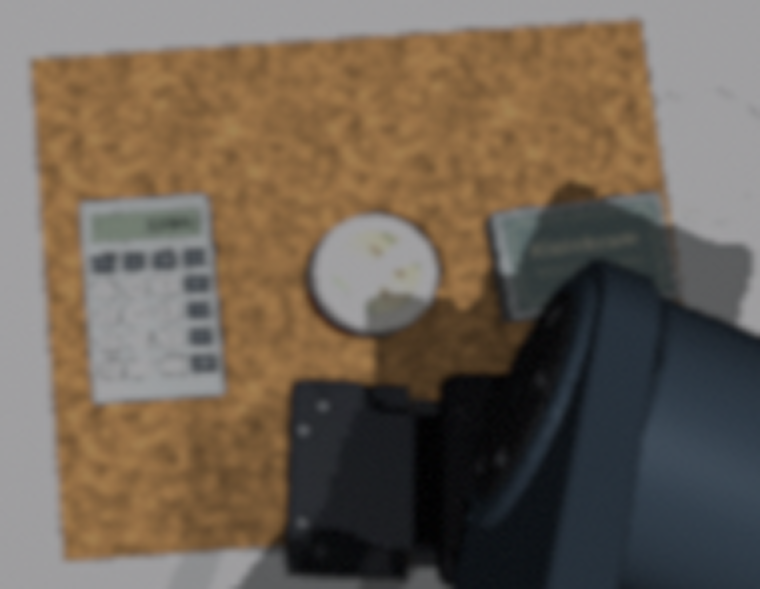

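Call:
apply_moves --pt "0.07 -0.211 0.02 0 0 -0.5 0.087" --pt "0.07 -0.211 0.02 0 0 -0.5 0.087" --pt "0.07 -0.211 0.02 0 0 -0.5 0.087" --pt "0.07 -0.211 0.02 0 0 -0.5 0.087" --pt "0.07 -0.211 0.02 0 0 -0.5 0.087" --pt "0.138 -0.422 0.05 0 0 -0.995 0.087" --pt "0.138 -0.422 0.05 0 0 -0.995 0.087" --pt "0.138 -0.422 0.05 0 0 -0.995 0.087" --pt "0.138 -0.422 0.05 0 0 -0.995 0.06" --pt "0.138 -0.422 0.05 0 0 -0.995 0.05" --pt "0.138 -0.422 0.05 0 0 -0.995 0.05" --pt "0.138 -0.422 0.05 0 0 -0.995 0.05"

```text
time: 8.93
ee_pos: [0.5679, 0.3877, 0.1859]
ee_rot: [-0.001, 0.878, 0.479, 0.001]
wrist_force: [-0.4, -0.1, 0.4]
width: 0.777
grip_force: 0.0
```

```bash
python3 -c "
from h import *
to(.5667,.3815,.06,-33)"
```

```text
t 8.93 pos [0.5679 0.3877 0.1859] yaw_y -32.7 z [ 0.002  0.003 -1.   ] w 0.777 j [0.44 0.67 1.31 0.   1.16 1.01]
inc [-0.0063  0.0024  0.1259] [-0.0003 -0.0035  0.0053] rows 3.0 0.0
```

Call:
apply_moves --pt "0 0 0.13 0 0 0 0.045" --pt "0 0 0.13 0 0 0 0.045" --pt "0 0 0.13 0 0 0 0.045" --pt "0 0 0.13 0 0 0 0.045" --pt "0 0 0.13 0 0 0 0.045" --pt "0 0 0.13 0 0 0 0.045"

```text
time: 9.43
ee_pos: [0.568, 0.3819, 0.0587]
ee_rot: [0.0, 0.879, 0.477, 0.001]
wrist_force: [-0.5, 0.5, -0.4]
width: 0.521
grip_force: 0.0
```

```bash
python3 -c "
from h import *
to(.5667,.3815,.0195,-33)"
```

```text
t 9.43 pos [0.568  0.3819 0.0587] yaw_y -33.01 z [ 0.001  0.001 -1.   ] w 0.521 j [ 0.43  0.82  1.39 -0.    0.92  1.01]
inc [-0.0011 -0.001   0.0392] [ 0.0008 -0.0013 -0.0001] rows 0.9 0.0
```

Call:
apply_moves --pt "-0.001 0 0.025 0 0 0 0.045" --pt "-0.001 0 0.036 0 0 0 0.045" --pt "-0.001 0 0.038 0 0 0 0.045" --pt "-0.001 0 0.038 0 0 0 0.01" --pt "-0.001 0 0.038 0 0 0 0.01" --pt "-0.001 0 0.038 0 0 0 0.01" --pt "-0.001 0 0.038 0 0 0 0.01" --pt "-0.001 0 0.038 0 0 0 0.01"

```text
time: 10.1
ee_pos: [0.567, 0.3812, 0.0205]
ee_rot: [0.0, 0.879, 0.477, 0.001]
wrist_force: [-0.3, 0.4, -0.6]
width: 0.222
grip_force: 0.1
```

```bash
python3 -c "
from h import *
to(.551,-.0185,.1,-33)"
```

```text
t 10.1 pos [0.567  0.3812 0.0205] yaw_y -33.0 z [ 0.001  0.001 -1.   ] w 0.222 j [ 0.43  0.88  1.41 -0.    0.86  1.  ]
inc [-0.3439  0.2043 -0.0798] [ 0.0008 -0.0013  0.    ] rows 9.8 0.0
```

Call:
apply_moves --pt "0 0 0 0 0 0 0.01" --pt "0 0 0 0 0 0 0.01" --pt "0 0 0 0 0 0 0.01" --pt "0 0 -0.03 0 0 0 0.01" --pt "0 0 -0.06 0 0 0 0.01" --pt "0 0 -0.08 0 0 0 0.01"

```text
time: 10.6
ee_pos: [0.5671, 0.3813, 0.1012]
ee_rot: [0.0, 0.879, 0.477, 0.001]
wrist_force: [0.4, 0.9, -0.1]
width: 0.205
grip_force: 30.0
```

```bash
python3 -c "
from h import *
print(manip.read_state()['grip_force'])
to(.551,-.0185,.1,-33)
im,p=snapj('w4')"
```

```text
29.974519908428192
t 10.6 pos [0.5671 0.3813 0.1012] yaw_y -33.0 z [ 0.001  0.001 -1.   ] w 0.205 j [0.43 0.76 1.38 0.   0.99 1.  ]
inc [-0.344   0.2043  0.0009] [ 0.0007 -0.0013  0.    ] rows 9.6 0.0
```

Call:
apply_moves --pt "-0.344 0.204 0 0 0 0 0.01" --pt "-0.344 0.204 0 0 0 0 0.01" --pt "-0.344 0.204 0 0 0 0 0.01" --pt "-0.344 0.204 0 0 0 0 0.01" --pt "-0.344 0.204 0 0 0 0 0.01" --pt "-0.344 0.204 0 0 0 0 0.01" --pt "-0.344 0.204 0 0 0 0 0.01" --pt "-0.344 0.204 0 0 0 0 0.01" --pt "-0.344 0.204 0 0 0 0 0.01" --pt "-0.344 0.204 0 0 0 0 0.01" --pt "-0.344 0.204 0 0 0 0 0.01" --pt "-0.344 0.204 0 0 0 0 0.01"

```text
time: 11.65
ee_pos: [0.5502, -0.0202, 0.0992]
ee_rot: [-0.0, 0.88, 0.475, -0.0]
wrist_force: [0.4, 0.4, -0.3]
width: 0.202
grip_force: 30.0
```

Call:
apply_moves --pt "0 0 0.0 0 0 0 0.01" --pt "0 0 0 0 0 0 0.01"

```text
time: 11.82
ee_pos: [0.5499, -0.0173, 0.0993]
ee_rot: [-0.0, 0.878, 0.478, -0.0]
wrist_force: [-0.5, 1.5, -0.1]
width: 0.201
grip_force: 30.0
```

```bash
python3 -c "
from h import *
to(.551,-.0185,.0675,-33)
im,p=snapj('w5');cv2.imwrite('pics/z5.png',cv2.resize(im[150:420,120:440],None,fx=2,fy=2))"
```

```text
t 11.82 pos [ 0.5499 -0.0173  0.0993] yaw_y -32.91 z [-0.001  0.    -1.   ] w 0.201 j [-0.23  0.63  1.74  0.    0.77  0.34]
inc [-0.0004  0.0016  0.0318] [-0.0009  0.      0.0015] rows 0.8 0.0
```

View pics/z5.png

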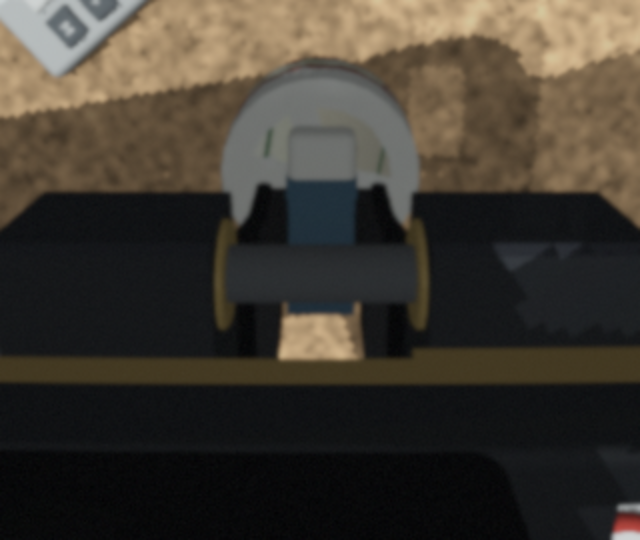

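The wrist view shows the eraser held laterally centred over the lid: its front end is at (322,126) and the lid's far rim at (320,66). Checking its offset along its length.

```bash
python3 - <<'E'
from h import *
_,p=load('w5');s=manip.read_state();Rm=R.from_quat(np.roll(s['ee_rot'],-1))
for n,px,z in[('eraser end',(322,127),.091),('rim',(320,66),.046),('L',(222,165),.046),('R',(418,165),.046)]:
    w=world(p,np.array(px)/2+[120,150],z)[0];print(n,np.round(w*1000,1),np.round(Rm.inv().apply(np.r_[w,z]-s['ee_pos'])*1000,1))
print(s['ee_pos'])
E
```

```text
eraser end [566.3   6.4] [28.6  0.9  8.4]
rim [570.   13.2] [36.4  0.4 53.4]
L [524.3   2.9] [  2.9 -32.4  53.4]
R [579.4 -32.7] [ 2.9 33.2 53.3]
[ 0.54999408 -0.01712792  0.09936934]
```

Call:
apply_moves --pt "0 0 0.015 0 0 0 0.01" --pt "0 0 0.027 0 0 0 0.01" --pt "0 0 0.0325 0 0 0 0.01" --pt "0 0 0.0325 0 0 0 0.01" --pt "0 0 0.0325 0 0 0 0.01" --pt "0 0 0.0325 0 0 0 0.03" --pt "0 0 0.0325 0 0 0 0.045" --pt "0 0 0.0325 0 0 0 0.045" --pt "0 0 0.0325 0 0 0 0.045" --pt "0 0 0.02 0 0 0 0.05" --pt "0 0 -0.01 0 0 0 0.05" --pt "0 0 -0.05 0 0 0 0.05"

```text
time: 12.87
ee_pos: [0.548, -0.0183, 0.148]
ee_rot: [-0.002, 0.879, 0.477, -0.003]
wrist_force: [1.0, 0.3, 0.5]
width: 0.56
grip_force: 0.0
```

```bash
python3 -c "
from h import *
st()
im,p=snapj('w6')"
```

```text
t 12.87 pos [ 0.548  -0.0183  0.148 ] yaw_y -33.03 z [-0.007  0.002 -1.   ] w 0.56 j [-0.24  0.56  1.71 -0.    0.89  0.34]
```

Call:
apply_moves --pt "0.2695 -0.3105 -0.02 0 0 0 0.06" --pt "0.2695 -0.3105 -0.02 0 0 0 0.06" --pt "0.2695 -0.3105 -0.02 0 0 0 0.06" --pt "0.2695 -0.3105 -0.02 0 0 0 0.06" --pt "0.2695 -0.3105 -0.02 0 0 0 0.06" --pt "0.2695 -0.3105 -0.02 0 0 0 0.06" --pt "0.2695 -0.3105 -0.02 0 0 0 0.06" --pt "0.2695 -0.3105 -0.02 0 0 0 0.06" --pt "0.2695 -0.3105 -0.02 0 0 0 0.06" --pt "0.2695 -0.3105 -0.02 0 0 0 0.06" --pt "0.2695 -0.3105 -0.02 0 0 0 0.06" --pt "0.2695 -0.3105 -0.02 0 0 0 0.06"

```text
time: 13.92
ee_pos: [0.4358, 0.3783, 0.1697]
ee_rot: [0.0, 0.878, 0.479, 0.0]
wrist_force: [0.3, -0.3, -0.9]
width: 0.688
grip_force: 0.0
```

```bash
python3 -c "
from h import *
to(.4345,.3769,.063,-33)
im,p=snapj('w7');t,_=snap('top','top7')
cv2.imwrite('pics/z7.png',np.hstack([im[120:420,130:430],cv2.resize(t[200:330,260:440],None,fx=2.3,fy=2.3,interpolation=2)[:299]]) if 0 else np.hstack([cv2.resize(im[120:420,130:430],(400,400)),cv2.resize(t[215:315,260:360],(400,400),interpolation=2)]))"
```

```text
t 13.92 pos [0.4358 0.3783 0.1697] yaw_y -32.76 z [ 0.001  0.    -1.   ] w 0.688 j [ 0.52  0.55  1.62 -0.    0.97  1.09]
inc [-0.002  -0.0004  0.1067] [ 0.0006 -0.0008  0.0043] rows 2.6 0.0
```

View pics/z7.png

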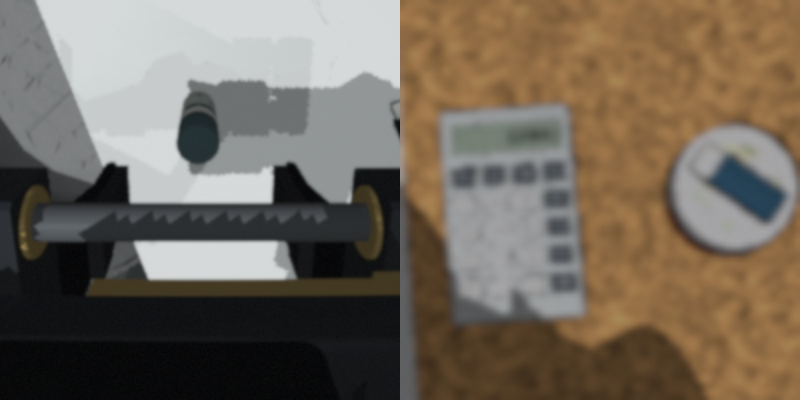

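```bash
python3 - <<'E'
from h import *
_,p=load('w7')
print(world(p,(278.5,228.7),.096)*1000)
to(*(world(p,(278.5,228.7),.096)[0]),.063,-33)
E
```

```text
[[434.66911146 377.97145015]]
t 14.02 pos [0.4365 0.3759 0.1694] yaw_y -32.99 z [-0.    -0.001 -1.   ] w 0.686 j [ 0.52  0.55  1.62 -0.    0.97  1.09]
inc [ 0.0008 -0.0027  0.1064] [0.0002 0.0007 0.0002] rows 2.6 0.0
```

Call:
apply_moves --pt "0.001 -0.002 0.04 0 0 0 0.06" --pt "0.001 -0.002 0.075 0 0 0 0.06" --pt "0.001 -0.002 0.1 0 0 0 0.06" --pt "0.001 -0.002 0.105 0 0 0 0.06" --pt "0.001 -0.002 0.105 0 0 0 0.04" --pt "0.001 -0.002 0.105 0 0 0 0.02" --pt "0.001 -0.002 0.105 0 0 0 0.015" --pt "0.001 -0.002 0.105 0 0 0 0.015" --pt "0.001 -0.002 0.105 0 0 0 0.015" --pt "0.001 -0.002 0.105 0 0 0 0.015" --pt "0.001 -0.002 0.105 0 0 0 0.015" --pt "0.001 -0.002 0.105 0 0 0 0.015"

```text
time: 15.02
ee_pos: [0.436, 0.3787, 0.0655]
ee_rot: [0.0, 0.879, 0.477, 0.001]
wrist_force: [-0.5, 0.2, 6.0]
width: 0.281
grip_force: 30.0
```

```bash
python3 -c "
from h import *
to(.6236,.1130,.134,-33)"
```

```text
t 15.02 pos [0.436  0.3787 0.0655] yaw_y -32.99 z [ 0.001  0.001 -1.   ] w 0.281 j [ 0.52  0.71  1.68 -0.    0.74  1.1 ]
inc [-0.1207  0.3021 -0.0684] [ 0.0008 -0.0014  0.0002] rows 8.0 0.0
```

Call:
apply_moves --pt "0 0 -0.035 0 0 0 0.015" --pt "-0.01 0.03 -0.068 0 0 0 0.015" --pt "-0.12 0.302 -0.068 0 0 0 0.015" --pt "-0.12 0.302 -0.068 0 0 0 0.015" --pt "-0.12 0.302 -0.068 0 0 0 0.015" --pt "-0.12 0.302 -0.068 0 0 0 0.015" --pt "-0.12 0.302 -0.068 0 0 0 0.015" --pt "-0.12 0.302 -0.068 0 0 0 0.015" --pt "-0.12 0.302 -0.068 0 0 0 0.015" --pt "-0.12 0.302 -0.068 0 0 0 0.015" --pt "-0.12 0.302 -0.068 0 0 0 0.015" --pt "-0.12 0.302 -0.068 0 0 0 0.015"

```text
time: 16.02
ee_pos: [0.6226, 0.1132, 0.132]
ee_rot: [-0.001, 0.879, 0.477, -0.001]
wrist_force: [-0.9, -0.9, -0.5]
width: 0.28
grip_force: 30.0
```

Call:
apply_moves --pt "0 0 0.02 0 0 0 0.015" --pt "0 0 0.04 0 0 0 0.015" --pt "0 0 0.04 0 0 0 0.015" --pt "0 0 0.04 0 0 0 0.015"

```text
time: 16.35
ee_pos: [0.621, 0.1151, 0.0915]
ee_rot: [-0.001, 0.878, 0.478, -0.002]
wrist_force: [-0.6, -0.0, 0.0]
width: 0.275
grip_force: 30.0
```

```bash
python3 -c "
from h import *
to(.6236,.1130,.069,-33)
t,_=snap('top','top8')
"
```

```text
t 16.35 pos [0.621  0.1151 0.0915] yaw_y -32.87 z [-0.004  0.    -1.   ] w 0.275 j [0.01 0.72 1.52 0.   0.9  0.58]
inc [-0.0003  0.0033  0.0225] [-0.0039  0.0023  0.0023] rows 0.5 0.0
```

Call:
apply_moves --pt "0 0.002 0.015 0 0 0 0.015" --pt "0 0.002 0.021 0 0 0 0.015" --pt "0 0.002 0.0225 0 0 0 0.015" --pt "0 0.002 0.0225 0 0 0 0.015" --pt "0 0.002 0.0225 0 0 0 0.015" --pt "0 0.002 0.0225 0 0 0 0.04" --pt "0 0.002 0.0225 0 0 0 0.05" --pt "0 0.002 0.0225 0 0 0 0.05" --pt "0 0.002 0.0225 0 0 0 0.05" --pt "0 0.002 0.01 0 0 0 0.05" --pt "0 0.002 -0.03 0 0 0 0.05" --pt "0 0.002 -0.07 0 0 0 0.05"

```text
time: 17.4
ee_pos: [0.6234, 0.1121, 0.1622]
ee_rot: [-0.001, 0.879, 0.477, -0.002]
wrist_force: [1.5, -0.2, 1.0]
width: 0.567
grip_force: 0.0
```

```bash
python3 -c "
from h import *
to(.5,.2765,.24,-90);to(.5,.2765,.24,-4.3)
t,_=snap('top','top9')
"
```

```text
t 17.4 pos [0.6234 0.1121 0.1622] yaw_y -33.01 z [-0.005  0.    -1.   ] w 0.567 j [0.   0.63 1.48 0.   1.04 0.58]
inc [ 0.0704 -0.1934 -0.0771] [-0.0027  0.005   0.9946] rows 5.3 8.0
t 17.4 pos [0.6234 0.1121 0.1622] yaw_y -33.01 z [-0.005  0.    -1.   ] w 0.567 j [0.   0.63 1.48 0.   1.04 0.58]
inc [ 0.0704 -0.1934 -0.0771] [-0.0052  0.0017 -0.5012] rows 5.3 4.0
```

Call:
apply_moves --pt "0.099 -0.138 0 0 0 -0.501 0.045" --pt "0.099 -0.138 0 0 0 -0.501 0.045" --pt "0.099 -0.138 0 0 0 -0.501 0.045" --pt "0.099 -0.138 0 0 0 -0.501 0.045" --pt "0.099 -0.138 0 0 0 -0.501 0.045" --pt "0.099 -0.138 0.03 0 0 -0.501 0.045" --pt "0.099 -0.138 0.06 0 0 -0.501 0.045" --pt "0.099 -0.138 0.07 0 0 -0.501 0.045" --pt "0.099 -0.138 0.07 0 0 -0.501 0.045" --pt "0.099 -0.138 0.07 0 0 -0.501 0.045"

```text
time: 18.28
ee_pos: [0.5637, 0.27, 0.0928]
ee_rot: [-0.0, 0.733, 0.68, -0.0]
wrist_force: [0.2, -0.4, -0.1]
width: 0.518
grip_force: 0.0
```

```bash
python3 -c "
from h import *
to(.5617,.2703,.0195,-4.3)
t,p=snapj('w10');cv2.imwrite('pics/z10.png',t)
"
```

```text
t 18.28 pos [0.5637 0.27   0.0928] yaw_y -4.35 z [-0. -0. -1.] w 0.518 j [ 0.27  0.71  1.55 -0.    0.88  0.34]
inc [ 0.0001 -0.002   0.0733] [-0.0003  0.0001 -0.0009] rows 1.8 0.0
```

View pics/z10.png

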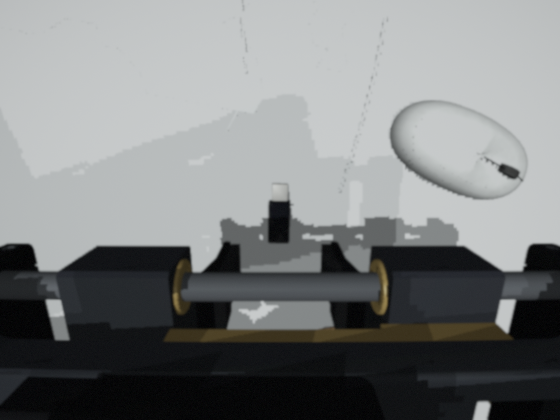

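The USB stick lies straight between the open fingers (case at (280,221), plug tip at (280,183)). Descending to grip it.

Call:
apply_moves --pt "0 -0.001 0.04 0 0 0 0.045" --pt "0 -0.001 0.065 0 0 0 0.045" --pt "0 -0.001 0.072 0 0 0 0.045" --pt "0 -0.001 0.073 0 0 0 0.045" --pt "0 -0.001 0.073 0 0 0 0.01" --pt "0 -0.001 0.073 0 0 0 0.01" --pt "0 -0.001 0.073 0 0 0 0.01" --pt "0 -0.001 0.073 0 0 0 0.01" --pt "0 -0.001 0.073 0 0 0 0.01" --pt "0 -0.001 0.073 0 0 0 0.01" --pt "0 -0.001 0.073 0 0 0 0.01" --pt "0 -0.001 0.073 0 0 0 0.01"

```text
time: 19.33
ee_pos: [0.5628, 0.2706, 0.0205]
ee_rot: [0.0, 0.733, 0.68, 0.001]
wrist_force: [-1.3, -0.4, 6.5]
width: 0.191
grip_force: 30.0
```

```bash
python3 -c "
from h import *
_,p=load('w10');print(world(p,[(280,183),(280,201),(280,242)],.0085)*1000)
to(.5045,-.1554,.10,9.8)
"
```

```text
[[565.96343569 300.93432001]
 [564.93237019 287.28356038]
 [562.46026474 254.55598176]]
t 19.33 pos [0.5628 0.2706 0.0205] yaw_y -4.29 z [ 0.001  0.    -1.   ] w 0.191 j [ 0.27  0.82  1.57 -0.    0.75  0.34]
inc [-0.4292 -0.0262 -0.0797] [ 0.0014 -0.0003 -0.246 ] rows 10.5 2.0
```

Call:
apply_moves --pt "0 0 -0.04 0 0 0 0.01" --pt "0 0 -0.08 0 0 0 0.01" --pt "-0.2 -0.013 -0.1 0 0 -0.12 0.01" --pt "-0.2 -0.013 -0.1 0 0 -0.12 0.01" --pt "-0.429 -0.026 -0.1 0 0 -0.246 0.01" --pt "-0.429 -0.026 -0.1 0 0 -0.246 0.01" --pt "-0.429 -0.026 -0.1 0 0 -0.246 0.01" --pt "-0.429 -0.026 -0.1 0 0 -0.246 0.01" --pt "-0.429 -0.026 -0.1 0 0 -0.246 0.01" --pt "-0.429 -0.026 -0.1 0 0 -0.246 0.01" --pt "-0.429 -0.026 -0.1 0 0 -0.246 0.01" --pt "-0.429 -0.026 -0.1 0 0 -0.246 0.01"

```text
time: 20.33
ee_pos: [0.5057, -0.1406, 0.119]
ee_rot: [-0.0, 0.644, 0.765, -0.0]
wrist_force: [0.8, 0.1, 0.1]
width: 0.186
grip_force: 30.0
```

```bash
python3 -c "
from h import *
to(.5045,-.1554,.055,9.8)
"
```

```text
t 20.33 pos [ 0.5057 -0.1406  0.119 ] yaw_y 9.79 z [-0.  0. -1.] w 0.186 j [-0.48  0.58  1.79  0.    0.78 -0.66]
inc [-0.0144 -0.0037  0.0639] [-0.0003 -0.0003 -0.0001] rows 1.6 0.0
```

Call:
apply_moves --pt "0 0 0.03 0 0 0 0.01" --pt "0 0 0.06 0 0 0 0.01" --pt "0 0 0.06 0 0 0 0.01" --pt "0 0 0.06 0 0 0 0.01" --pt "0 0 0.06 0 0 0 0.01"

```text
time: 20.75
ee_pos: [0.5068, -0.1385, 0.0596]
ee_rot: [0.0, 0.644, 0.765, 0.0]
wrist_force: [0.6, -0.3, -0.6]
width: 0.191
grip_force: 30.0
```

```bash
python3 -c "
from h import *
to(.5045,-.1554,.0235,9.8)
snapj('w11');manip
cv2.imwrite('pics/z11.png',cv2.imread('pics/w11.png'))
"
```

```text
t 20.75 pos [ 0.5068 -0.1385  0.0596] yaw_y 9.84 z [ 0. -0. -1.] w 0.191 j [-0.48  0.68  1.82  0.    0.64 -0.65]
inc [-0.0163 -0.0051  0.0361] [0.0002 0.0001 0.0007] rows 1.0 0.0
```

View pics/z11.png

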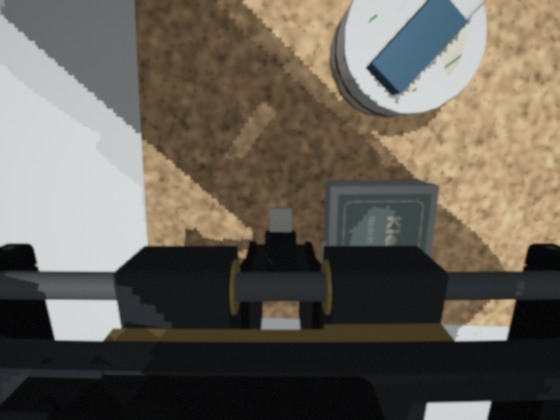

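```bash
python3 - <<'E'
from h import *
_,p=load('w11');s=manip.read_state();Rm=R.from_quat(np.roll(s['ee_rot'],-1))
def q(n,px,z):
    w=world(p,px,z)[0];print(n,np.round(w*1000,1),np.round(Rm.inv().apply(np.r_[w,z]-s['ee_pos'])*1000,1))
q('near-left base',(325,181),.003);q('far-left base',(437,182),.003);q('near-left top',(327,191),.029);q('near edge lower',(327,245),.029);q('plug',(281,209),.0596-.0195+.004)
a=np.radians(9.8);print('pred corner',np.array([567,-138])+np.array([[np.cos(a),-np.sin(a)],[np.sin(a),np.cos(a)]])@[-31.5,48])
E
```

```text
near-left base [529.1 -96.8] [37.4 28.6 57.2]
far-left base [601.8 -84.7] [ 36.9 102.2  57.3]
near-left top [527.  -98.6] [36.  26.2 31.2]
near edge lower [ 533.9 -130.8] [ 3.  27.5 31.2]
plug [ 502.2 -109.7] [29.3 -0.1 16.1]
pred corner [527.78959524 -96.0620201 ]
```

Call:
apply_moves --pt "-0.016 -0.0055 0 0 0 0 0.01" --pt "-0.016 -0.0055 0 0 0 0 0.01" --pt "-0.016 -0.0055 0.012 0 0 0 0.01" --pt "-0.016 -0.0055 0.025 0 0 0 0.01" --pt "-0.016 -0.0055 0.033 0 0 0 0.01" --pt "-0.016 -0.0055 0.0355 0 0 0 0.01" --pt "-0.016 -0.0055 0.0355 0 0 0 0.01" --pt "-0.016 -0.0055 0.0355 0 0 0 0.01"

```text
time: 21.47
ee_pos: [0.5043, -0.1553, 0.0241]
ee_rot: [0.001, 0.644, 0.765, 0.0]
wrist_force: [0.3, -0.0, -0.3]
width: 0.189
grip_force: 30.0
```

```bash
python3 -c "
from h import *
s=st();print(s['wrist_force'],s['grip_force'])
"
```

```text
t 21.47 pos [ 0.5043 -0.1553  0.0241] yaw_y 9.83 z [ 0.001 -0.    -1.   ] w 0.189 j [-0.51  0.75  1.82  0.    0.57 -0.68]
[ 0.34666662 -0.00610318 -0.29283931] 29.994513988494873
```

Now release, lift and back off to look.

Call:
apply_moves --pt "0 0 0.0005 0 0 0 0.01" --pt "0 0 0.0005 0 0 0 0.025" --pt "0 0 0.0005 0 0 0 0.025" --pt "0 0 0.0005 0 0 0 0.025" --pt "0 0 0.0005 0 0 0 0.025" --pt "0 0 -0.02 0 0 0 0.025" --pt "0 0 -0.055 0 0 0 0.025" --pt "0 0 -0.09 0 0 0 0.025" --pt "0 0 -0.13 0 0 0 0.025" --pt "0 0 -0.17 0 0 0 0.025" --pt "0 0 -0.2 0 0 0 0.025" --pt "0 0 -0.2 0 0 0 0.025"

```text
time: 22.47
ee_pos: [0.5073, -0.1573, 0.23]
ee_rot: [0.007, 0.644, 0.765, 0.001]
wrist_force: [1.1, -0.3, 0.8]
width: 0.29
grip_force: 0.0
```

```bash
python3 -c "
from h import *
to(.42,-.03,.25,-80)
"
```

```text
t 22.47 pos [ 0.5073 -0.1573  0.23  ] yaw_y 9.81 z [ 0.012 -0.007 -1.   ] w 0.29 j [-0.51  0.41  1.69  0.    1.03 -0.68]
inc [ 0.1401 -0.0641 -0.0219] [ 0.0153 -0.0016  1.5674] rows 3.7 12.5
```

Call:
apply_moves --pt "0.14 -0.064 -0.02 0 0 1.4 0.025" --pt "0.14 -0.064 -0.02 0 0 1.4 0.025" --pt "0.14 -0.064 -0.02 0 0 1.4 0.025" --pt "0.14 -0.064 -0.02 0 0 1.4 0.025" --pt "0.14 -0.064 -0.02 0 0 1.4 0.025" --pt "0.14 -0.064 -0.02 0 0 1.4 0.025" --pt "0.14 -0.064 -0.02 0 0 1.4 0.025" --pt "0.14 -0.064 -0.02 0 0 1.4 0.025" --pt "0.14 -0.064 -0.02 0 0 1.4 0.025" --pt "0.14 -0.064 -0.02 0 0 1.4 0.025" --pt "0.14 -0.064 -0.02 0 0 1.4 0.025" --pt "0.14 -0.064 -0.02 0 0 1.4 0.025"

```text
time: 23.47
ee_pos: [0.4163, -0.0283, 0.2429]
ee_rot: [-0.0, 0.986, 0.168, -0.001]
wrist_force: [0.6, 0.5, -0.2]
width: 0.287
grip_force: 0.0
```

```bash
python3 -c "
from h import *
st();im,_=snapj('w12');cv2.imwrite('pics/z12.png',cv2.resize(im[:290,80:480],None,fx=2,fy=2,interpolation=2))
snap('scene','s12')
"
```

```text
t 23.47 pos [ 0.4163 -0.0283  0.2429] yaw_y -70.6 z [-0.001  0.    -1.   ] w 0.287 j [-0.34  0.24  1.92 -0.    0.98  0.9 ]
```

View pics/z12.png

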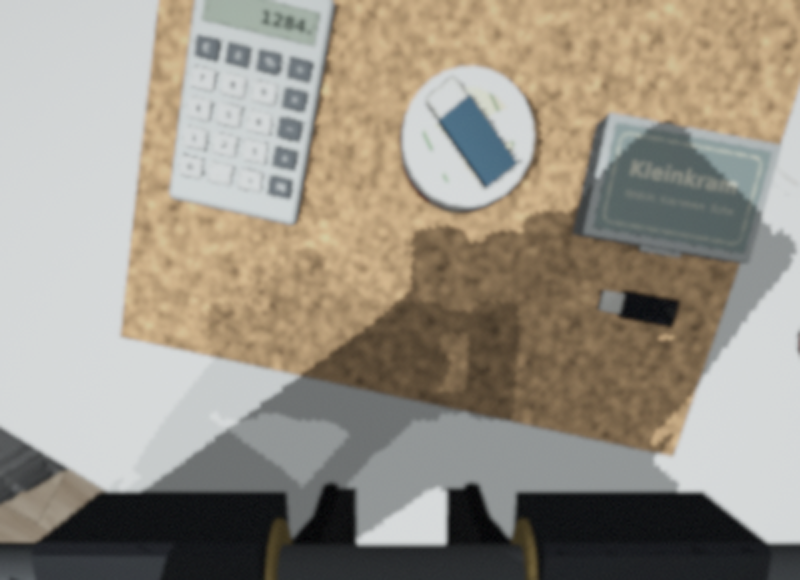

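```bash
python3 - <<'E'
from h import *
_,p=load('w12');f=lambda q:np.array(q)/2+[80,0]
a=np.radians(9.8);M=np.array([[np.cos(a),np.sin(a)],[-np.sin(a),np.cos(a)]])
def q(n,px,z):
    w=world(p,f(px),z)*1000;print(n,np.round(w,1).tolist(),'clipframe',np.round((w-[567,-138])@M.T,1).tolist())
q('usb',[(639,307),(599.5,301),(677.5,313)],.0115)
q('clipnear base',[(578,236),(752,262)],.003)
q('clip top',[(580,233),(750,258),(778,145),(608,118)],.029)
q('lid',[(470,137),(403,137),(537,137)],.046);q('eraser',[(472,131),(446,92),(500,173)],.0575)
w=world(p,f([(298,221),(172,198),(334,8)]),.012)*1000;print('calc',w.round(1).tolist())
cv2.imwrite('pics/sz.png',cv2.resize(cv2.imread('pics/s12.png')[110:310,180:440],None,fx=2.9,fy=2.9,interpolation=2))
E
```

```text
usb [[502.8, -149.1], [498.1, -125.4], [507.4, -172.5]] clipframe [[-65.1, -0.1], [-65.8, 24.2], [-64.6, -23.9]]
clipnear base [[528.8, -100.6], [550.9, -205.8]] clipframe [[-31.2, 43.3], [-27.4, -64.1]]
clip top [[527.7, -94.6], [548.0, -190.2], [606.3, -177.4], [586.7, -85.3]] clipframe [[-31.4, 49.5], [-27.6, -48.2], [32.0, -45.5], [28.4, 48.6]]
lid [[549.9, -19.1], [538.6, 12.8], [561.4, -51.1]] clipframe [[3.4, 120.1], [-2.3, 153.5], [9.2, 86.6]]
eraser [[550.6, -18.6], [562.7, -0.5], [537.2, -38.6]] clipframe [[4.2, 120.5], [19.2, 136.2], [-12.5, 103.0]]
calc [[481.8, 56.5], [470.2, 128.4], [592.5, 70.8]]
```

View pics/sz.png

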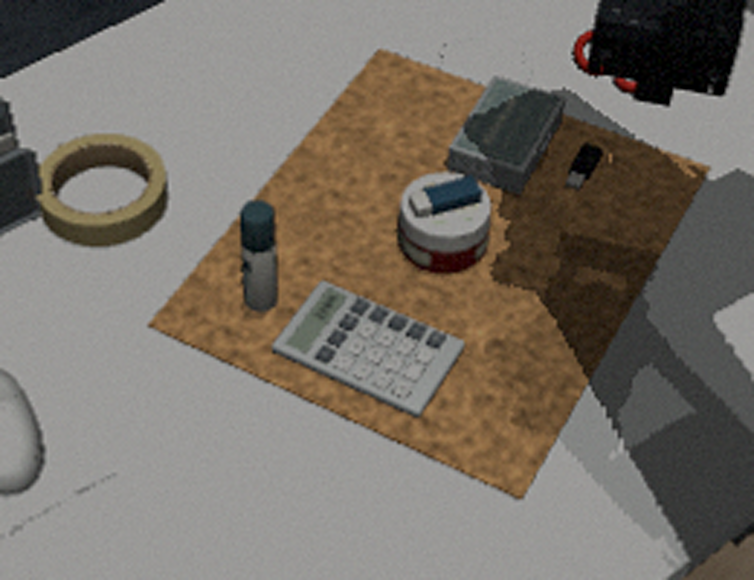

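```bash
python3 - <<'E'
from h import *
p=manip.camera_params('scene');f=lambda q:np.array(q)/2.9+[180,110]
g=world(p,f([(258,211)]),.099)*1000;b=world(p,f([(261,301)]),.003)*1000;c=world(p,f([(323,283),(275,346),(464,343),(418,410)]),.012)*1000
m=(c[0]+c[1])/2;o=(c[2]+c[3])/2;u=(m-o)/np.linalg.norm(m-o)
for w in(g[0],b[0]):print(w.round(1),'beyond',(w-m)@u,'side',np.cross(u,w-m))
print(m,o)
E
```

```text
[623.8 109.1] beyond 34.53533869050379 side -4.062050258304658
[624.1 110. ] beyond 34.97035735007463 side -3.2373681882178076
[589.01538254 108.83687307] [474.87622188  94.59075396]<stdin>:5: DeprecationWarning: Arrays of 2-dimensional vectors are deprecated. Use arrays of 3-dimensional vectors instead. (deprecated in NumPy 2.0)
```

```bash
python3 -c "
from h import *
to(.50,.11,.24,-90)
"
```

```text
t 23.57 pos [ 0.4165 -0.0283  0.243 ] yaw_y -70.29 z [-0.001  0.    -1.   ] w 0.283 j [-0.34  0.24  1.92 -0.    0.98  0.89]
inc [ 0.1253 -0.102   0.003 ] [-0.0006  0.001   0.344 ] rows 3.9 2.8
```

Call:
apply_moves --pt "0.125 -0.102 0 0 0 0.344 0.025" --pt "0.125 -0.102 0 0 0 0.344 0.025" --pt "0.125 -0.102 0 0 0 0.344 0.025" --pt "0.125 -0.102 0 0 0 0.344 0.025" --pt "0.125 -0.102 0 0 0 0.344 0.025" --pt "0.125 -0.102 0 0 0 0.344 0.025" --pt "0.125 -0.102 0 0 0 0.344 0.025" --pt "0.125 -0.102 0 0 0 0.344 0.025"

```text
time: 24.23
ee_pos: [0.4993, 0.1088, 0.243]
ee_rot: [0.0, 1.0, -0.001, -0.001]
wrist_force: [0.0, -0.9, -0.3]
width: 0.287
grip_force: 0.0
```

```bash
python3 -c "
from h import *
st();im,_=snapj('w13');cv2.imwrite('pics/z13.png',cv2.resize(im[:260,180:400],None,fx=2.3,fy=2.3,interpolation=2))
"
```

```text
t 24.23 pos [0.4993 0.1088 0.243 ] yaw_y -90.07 z [-0.002 -0.001 -1.   ] w 0.287 j [-0.    0.37  1.71 -0.    1.06  1.57]
```

View pics/z13.png

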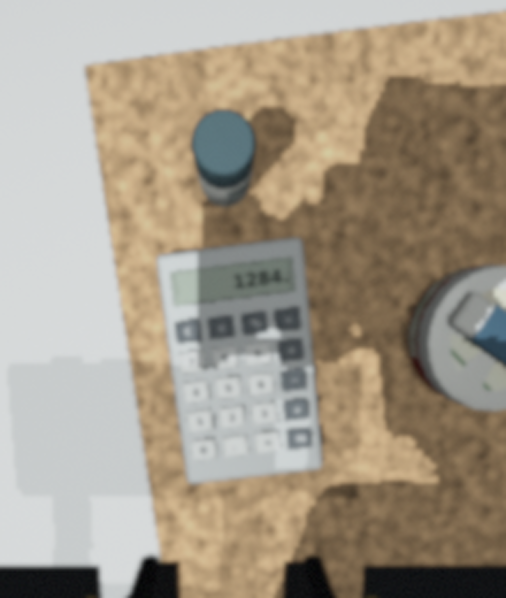

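```bash
python3 - <<'E'
from h import *
_,p=load('w13');f=lambda q:np.array(q)/2.3+[180,0]
c=world(p,f([(158,255),(301,238),(321,468),(190,483)]),.012)*1000;g=world(p,f([(223.5,144)]),.099)[0]*1000
ce=c.mean(0);m=(c[0]+c[1])/2;o=(c[2]+c[3])/2;u=(m-o)/np.linalg.norm(m-o);n=np.array([-u[1],u[0]])
print(c.round(1).tolist(),ce,np.degrees(np.arctan2(u[1],u[0])),np.linalg.norm(m-o),'glue',g,'from centre',(g-ce)@u,'side',(g-ce)@n)
E
```

```text
[[588.7, 143.9], [596.7, 72.8], [479.3, 59.2], [471.0, 129.7]] [533.91936191 101.39585881] 6.747608462021091 118.42053890649201 glue [624.10777138 110.44814546] from centre 90.62731400362694 side -1.6071877924377538
```

The glue stick sits 30.6 mm beyond the display end and 1.6 mm off its midline, and everything else is in place with the arm clear.

```bash
python3 -c "
from station import manip
print(manip.hand_in())"
```

```text
the job is handed in; nothing more can be done
None
```

The job is handed in: mint tin in the middle with the eraser on its lid, glue stick about 31 mm beyond the display end, and USB stick with its centre line about 33 mm from the clip tin's near side (I took "3 cm" as measured to the centre).

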